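# Feed a dowel through the sprung gate of a drilling jig

### The arm

A 6-joint arm with a two-finger parallel gripper is mounted at the origin on a cart in front of the work surface, level with it; the furniture and walls round the work are solid. World frame = base frame: x ahead of the robot, y to its left, z up, the work surface at z = 0. Lengths are in m, angles in rad, forces in N, time in s.
With the tool pointing down it reaches from about 0.375 to 0.75 m from the base axis. Payload 9 kg.
Tool frame: the origin (TCP) lies at the centre of the arm's flange, where the gripper is bolted on; the fingertips stand 173 mm ahead of it and the grasp point (between the pads) lies 155 mm ahead of it (env.nose_length is the distance from the TCP to the fingertips, in m); z points along the fingers, y is the line along which they close (so a half turn about z gives the same grasp; the last joint's range is limited). The gripper opens to 85 mm and grips with 20 to 120 N. Pads are 22 mm wide; open, the fingers measure 114 mm over their backs; the gripper's body (76 mm by 85 mm) begins 54 mm behind the grasp point. The pads swing forward as they close: fully open they stand 13 mm farther back than shut.
Start: joints at [-1.435, 0.104, 0.097, 1.564, 0, 1.353], TCP at [0.208, -0.563, 0.405] pointing down, gripper open.
Joint ranges: [-2.99, 2.99], [-0.84, 1.86], [-1.1, 1.16], [-1.84, 2.11], [-1.51, 1.56], [-3.14, 3.14]. Speed limits (rad/s): [2.22, 2.22, 2.57, 3.14, 3.14, 3.14].

### API

Orientations are given as a 3x3 rotation matrix whose columns are the frame's x, y, z axes.
In Python, from bench import env gives the robot as it stands. Calls block until the motion is done:
- env.reach(position, orientation): joint-space move of the TCP to a pose.
- env.movel(position, frame=None, feed=0.15): straight line of the TCP; frame=None keeps the orientation; feed is the mean speed in m/s.
- env.move_j(angles): joint-space move.
- env.set_gripper(opening, grasp_force=None): finger opening in m; grasp_force is the grip in N (None keeps the last); returns when the fingers have stopped.
- env.pause(seconds).
- env.inverse_kinematics(position, orientation): joint angles nearest the present ones, or None.
- env.capture(name): name is "scene" or "top" or "wrist"; returns a dict with "pixels" (420x560x3 uint8, red, green, blue), "K" (3x3 intrinsics, pixels), "dist_coeffs" ([k1, k2, p1, p2, k3] as OpenCV has them; the pictures are not rectified), "T" (4x4, takes a point from camera to world coordinates). Camera axes: x right, y up, looking along -z (the intrinsics and any distortion apply to the point x, -y, -z); pixel columns grow to the right and rows downward; lengths in m; the calibration is good to about 2 mm. A picture is of the moment at which its call begins. There is no depth.
A pose or a line that the arm cannot do raises env.MotionError and nothing moves.
- env.finish_job(): hands the job in; it is judged then, once.
Readings, each from a call of its own:
- env.get_t(): time.
- env.get_joints(): joint angles.
- env.get_qvel(): joint speeds.
- env.get_joint_torque(): joint torques, N m.
- env.get_position(): TCP position.
- env.get_orientation(): TCP orientation.
- env.get_contact_force(): force on the tool from outside, world axes, zero at the start.
- env.get_ft_torque(): the same for the moment, N m.
- env.get_width(): finger opening in m.
- env.get_grip_force(): force on a finger pad.
Only numpy, scipy, OpenCV 4.12 (cv2) and the standard library are available. Lean on these libraries where they do the work, as an engineer would, in place of code of your own. Each camera call takes 0.05 s, during which the arm holds its last target. There are 200 camera calls.

### The job

Pick the long plain round dowel out of the bin, leaving the other parts in it, and lay it across the upper end of the drilling jig's chute, letting go so that it rolls down and waits against the closed gate pin. Then pull the sprung gate pin by its knob straight up, fully back out of its seat, so that the dowel rolls on under it to the end stop below the drill bush. Finish while still holding the pin fully back by its knob: do not let go.

Things in the scene. Friction and masses are not known exactly. Their poses are not given: they have to be found in the camera images.
- dowel: the part to feed: a plain wooden round dowel, 22 mm diameter, 110 mm long, about 0.05 kg, lying in the bin. Origin at its middle, on its axis; its y axis runs along its length (x and z turn as it rolls).
- short_dowel: another plain wooden dowel, 22 mm diameter but only 60 mm long, lying in the bin; stays there. Origin at its middle, y along its length.
- bench_dog: brown wooden bench dog, a 17 mm thick peg 118 mm long with a wider square head (22 mm) at one end, lying in the bin; stays there. Origin at its middle on its underside, y along its length, the head at -y.
- bin: Open plywood bin fixed to the bench, 200 (x) x 280 (y) x 45 (z) mm outside, walls and floor 6 mm. Origin at the centre of its underside. The parts lie on its floor side by side, about 70 mm apart, long axes roughly along the bin's x, in any order. The bin stands on the robot's left or right, the jig on the other side.
- jig: Dowel drilling jig fixed to the bench. Origin on the bench top under the gate pin, z up. Its chute runs along x and descends to -x (roughly towards the robot) at 15 degrees; the dowel lies across it, along y, on two rails with tops at z = 45 mm + 0.268 x, x = -66 to +122 mm. Side walls 120 mm apart stand 18 mm above the rails; a bridge crosses over the pin.
- load_point (a point): Where the dowel's middle lies when laid across the upper end of the chute, on the rails: x = +95, y = 0, z = 82 mm in the jig's frame; axes as the jig's. Between the rails the middle of the chute is an open gap for the fingers, 54 mm wide in y, its floor at z = 12 mm (a steel seat block, z = 43 mm, fills it within 14 mm of the pin in x).
- wait_point (a point): Where the dowel's middle lies when it waits against the seated pin: x = +17, y = 0, z = 61 mm in the jig's frame; axes as the jig's.
- bridge_top (a point): Centre of the top of the aluminium bridge bar that carries the pin: 87 mm above the bench. The bar is 24 mm wide in the jig's x, 164 mm long in y, underside at z = 78 mm. A drill plate of the same height, 36 mm wide in y, reaches from it to x = -63 mm; its brass bush, 16 mm wide, stands 2 mm proud at x = -45 mm.
- stop_point (a point): Where the dowel's middle lies when it rests against the end stop: x = -45, y = 0, z = 44 mm in the jig's frame; axes as the jig's. The stop's face is at x = -56 mm, its top at z = 61 mm.
- knob (a point): black knurled round knob on top of the gate pin, 28 mm diameter, 20 mm high, upright axis; the point is its centre, 111 mm above the bench with the pin seated (24 mm above the top of the bridge bar, so 14 mm free under the knob, round a 16 mm stem). It is the place to grip.
- pin (a joint): sprung flat-faced gate pin (24 x 12 mm) that moves straight up with the knob: 0 = seated in its slot, blocking the chute; 0.040 m = fully back, against its limit. The spring pulls it down: about 6 N at the seat, 12 N fully back (weight included). The dowel passes under it above about 0.034 m.
There are look-alikes about, which are no part of the job. What is shaped like the short_dowel but red is not meant.

How it is judged:
By the outcome, as a careful person would: the job done as asked, in the order asked, and still so for the second after the job is handed in, while the arm keeps its last pose, push and grip.
It also fails if it takes over 48 s, if anything falls off the work surface, if the arm or the gripper's body presses on something with over 40 N, if the wrist force passes 120 N, or if a joint passes its speed limit or range.

## Working session

There is one attempt and no reset: what is moved stays moved. The work goes in short steps, each a Python script; the robot and the scene stay as the last script left them, time stands still between calls to the robot, and variables do not carry over. Pictures are saved under pics/ and viewed, at most 10 in all, crops included, and the job is handed in when it is done.

```bash
ls; mkdir -p pics
python3 - <<'E'
from bench import env
import cv2,pickle
for n in("scene","top"):
    c=env.capture(n); pickle.dump(c,open(f"pics/{n}0.pkl","wb"))
    cv2.imwrite(f"pics/{n}0.png",c["pixels"][:,:,::-1]); print(n,c["K"].round(1).tolist(),c["dist_coeffs"],c["T"].round(3).tolist())
print(env.get_t(),env.get_orientation().round(3).tolist() if hasattr(env.get_orientation(),'round') else env.get_orientation(), env.get_width())
E
```

```text
pics
scene [[462.4, 0.0, 278.2], [0.0, 462.4, 207.3], [0.0, 0.0, 1.0]] [-0.12132778  0.          0.          0.          0.        ] [[0.468, 0.358, -0.808, -0.4], [-0.884, 0.215, -0.416, -0.518], [0.025, 0.909, 0.417, 0.59], [0.0, 0.0, 0.0, 1.0]]
top [[421.8, 0.0, 276.9], [0.0, 421.8, 208.2], [0.0, 0.0, 1.0]] [0.01845566 0.         0.         0.         0.        ] [[-0.016, 0.993, -0.121, 0.371], [-1.0, -0.017, -0.011, -0.037], [-0.013, 0.12, 0.993, 1.096], [0.0, 0.0, 0.0, 1.0]]
0.1 [[0.938, 0.346, -0.0], [0.346, -0.938, 0.001], [0.0, -0.001, -1.0]] 0.08529013511684981
```

View pics/top0.png

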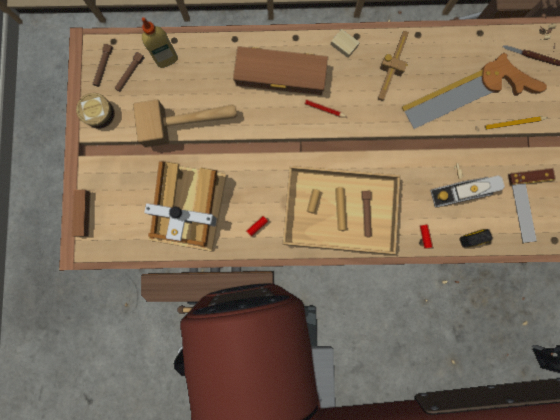

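View pics/scene0.png

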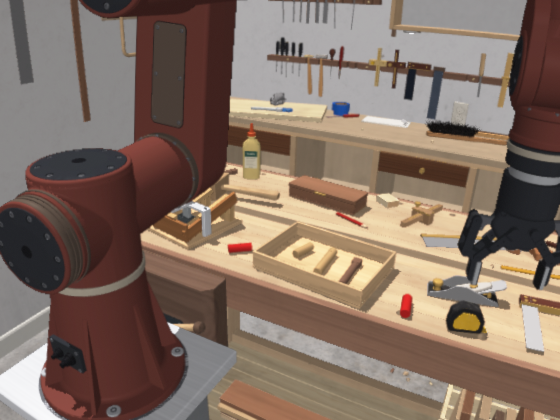

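The top view shows the bin (287–400, 168–255) with short dowel (314,201), long dowel (341,208) and bench dog (367,213). The jig is at (150–225, 162–245), with its bridge running (146,210)–(213,219) and the knob at (176,212). Red look-alikes lie outside.

```bash
cat > h.py <<'E'
import numpy as np,cv2
def ray(c,uv):
    p=cv2.undistortPoints(np.array([[uv]],float),c["K"],np.array(c["dist_coeffs"],float))[0,0]
    T=np.array(c["T"]); return T[:3,3],T[:3,:3]@np.array([p[0],-p[1],-1])
def on(c,uv,z):
    o,d=ray(c,uv); return o+d*(z-o[2])/d[2]
def proj(c,P):
    T=np.array(c["T"]); q=(np.atleast_2d(P)-T[:3,3])@T[:3,:3]; q=q*[1,-1,-1]
    return cv2.projectPoints(q,np.zeros(3),np.zeros(3),c["K"],np.array(c["dist_coeffs"],float))[0][:,0]
def rot(yaw): # tool down, finger-closing axis y at world angle yaw
    y=np.array([np.cos(yaw),np.sin(yaw),0]);z=np.array([0,0,-1.]);return np.c_[np.cross(y,z),y,z]
def blob(m,near):
    n,l,s,c=cv2.connectedComponentsWithStats(m.astype(np.uint8))
    i=1+np.argmin([np.hypot(*(c[k]-near))+(1e3 if s[k,4]<30 else 0) for k in range(1,n)])
    return c[i],cv2.minAreaRect(np.argwhere(l==i)[:,::-1].astype(np.float32)),s[i,4]
E
python3 - <<'E'
import pickle,numpy as np,cv2
from h import *
c=pickle.load(open("pics/top0.pkl","rb")); im=c["pixels"]
hsv=cv2.cvtColor(im,cv2.COLOR_RGB2HSV)
print("bin corners",[on(c,p,.045)[:2].round(3).tolist() for p in((290,168),(400,173),(397,254),(286,248))])
for p,z in(((341,208),.017),((314,201),.017),((367,213),.014),((176,211.5),.121),((149,210),.087),((213,219),.087)):print(p,on(c,p,z).round(4))
for u in((341,190),(341,208),(341,225),(341,240),(320,230),(190,216)):print(u,im[u[1],u[0]],hsv[u[1],u[0]])
a=np.vstack([im[160:260,140:230],])
cv2.imwrite("pics/c1.png",np.hstack([cv2.resize(im[160:260,140:230],None,fx=4,fy=4,interpolation=2),cv2.resize(im[160:260,290:390],None,fx=4,fy=4,interpolation=2)])[:,:,::-1])
E
```

```text
bin corners [[0.601, -0.06], [0.583, -0.337], [0.38, -0.319], [0.399, -0.046]]
(341, 208) [ 0.4996 -0.1898  0.017 ]
(314, 201) [ 0.519 -0.121  0.017]
(367, 213) [ 0.4859 -0.2564  0.014 ]
(176, 211.5) [0.4858 0.2092 0.121 ]
(149, 210) [0.4945 0.283  0.087 ]
(213, 219) [0.47   0.1284 0.087 ]
(341, 190) [165 133  81] [ 19 130 165]
(341, 208) [177 142  87] [ 18 130 177]
(341, 225) [180 145  86] [ 19 133 180]
(341, 240) [197 160 110] [ 17 113 197]
(320, 230) [201 168 114] [ 19 110 201]
(190, 216) [182 186 188] [100   8 188]
```

View pics/c1.png

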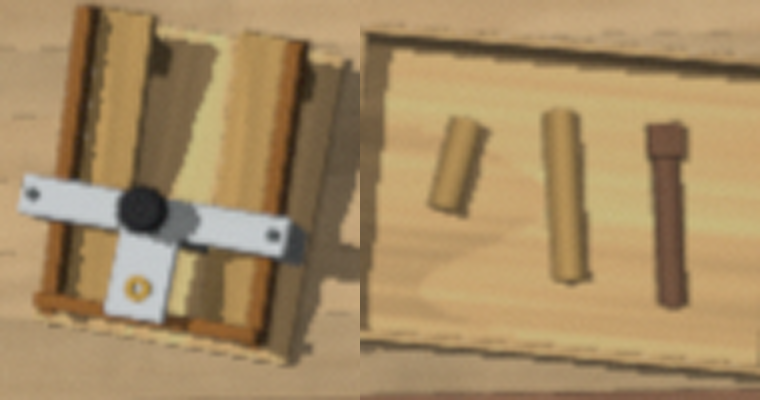

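The crop shows the jig's bridge ends, knob and chute with its upper end away from the robot, and the plain long dowel between the short one and the bench dog. I'll go over the bin for a close view.

Run:
```python
from bench import env
import cv2,pickle,numpy as np
from h import *
for p,n,z,yaws in(((.47,-.19),"wb",.40,(1.65,-1.5)),((.46,.21),"wj",.44,(-.157,2.985))):
    t0=env.get_t(); q0=np.array(env.get_joints())
    best=None
    for y in yaws:
        q=env.inverse_kinematics(np.array([*p,z]),rot(y))
        if q is None: continue
        d=np.abs(np.array(q)-q0).max(); print(y,np.round(q,2))
        if best is None or d<best[0]: best=(d,y)
    env.reach(np.array([*p,z]),rot(best[1]))
    c=env.capture("wrist"); pickle.dump(c,open(f"pics/{n}.pkl","wb")); cv2.imwrite(f"pics/{n}.png",c["pixels"][:,:,::-1])
    print(n,env.get_t()-t0,np.array(env.get_contact_force()).round(1))
```

```text
1.65 [-0.64 -0.18 -0.19  1.56  0.   -0.72]
-1.5 [-0.64 -0.18 -0.19  1.56  0.    2.43]
wb 1.7167 [-0.1  0.7 -0.6]
-0.157 [ 0.17 -0.17 -0.11  1.63  0.    1.9 ]
2.985 [ 0.17 -0.17 -0.11  1.63  0.   -1.25]
wj 1.5415999999999999 [-0.8 -0.5  0.2]
```

View pics/wb.png

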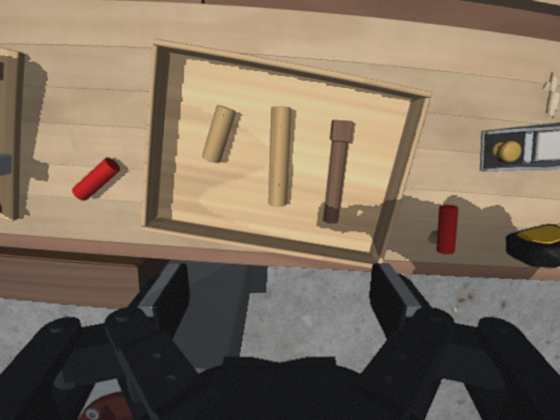

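View pics/wj.png

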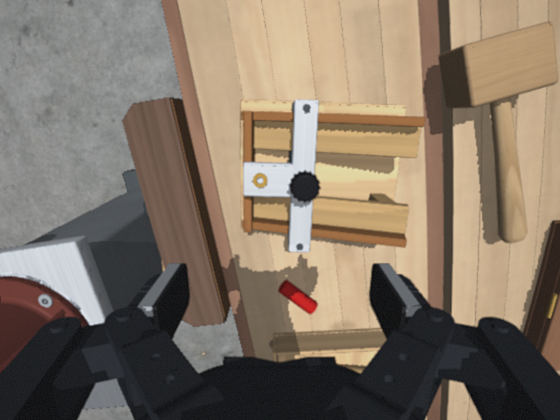

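The wrist view of the bin shows the long dowel at (271–292, 107–207), clear of its neighbours. The jig view shows the bridge's screw holes at (307,107) and (300,247), the knob at (304,186) and the bush at (260,181). Next I measure by masks in both views.

Run:
```python
import pickle,numpy as np,cv2
from h import *
L=lambda n:pickle.load(open(f"pics/{n}.pkl","rb"))
def ends(r):
    b=cv2.boxPoints(r); 
    if np.linalg.norm(b[0]-b[1])<np.linalg.norm(b[1]-b[2]): return (b[0]+b[1])/2,(b[2]+b[3])/2
    return (b[1]+b[2])/2,(b[3]+b[0])/2
for n,near,nj in(("wb",(281,157),None),("top0",(341,208),None)):
    c=L(n);im=c["pixels"];x,y=near
    g=cv2.cvtColor(im,cv2.COLOR_RGB2HSV)
    print(n,im[y,x-25:x+26:5].tolist())
    m=(g[:,:,2]<187)&(g[:,:,1]>100)&(g[:,:,2]>110)
    ce,r,a=blob(m,near);e=[on(c,p,.017) for p in ends(r)]
    print(ce.round(1),r,a,[v.round(4).tolist() for v in e],((e[0]+e[1])/2).round(4),"len",np.linalg.norm(e[0]-e[1]),"yaw",np.arctan2(*(e[0]-e[1])[1::-1]))
for n,kn in(("wj",(304,186)),("top0",(176,212))):
    c=L(n);im=c["pixels"];g=cv2.cvtColor(im,cv2.COLOR_RGB2HSV)
    m=(g[:,:,2]<60); m=cv2.morphologyEx(m.astype(np.uint8),cv2.MORPH_OPEN,np.ones((5,5)))
    ce,r,a=blob(m,kn); print(n,"knob",ce.round(1),r,on(c,ce,.119).round(4))
    m=(g[:,:,1]<35)&(g[:,:,2]>130); ce,r,a=blob(m,kn); print("metal",ce,r,a)
    ys,xs=np.where(cv2.connectedComponents(m.astype(np.uint8))[1]==cv2.connectedComponents(m.astype(np.uint8))[1][(tuple([int(kn[1]+30),int(kn[0]-4)]) if n=="wj" else (216,195))])
    P=np.array([on(c,(x,y),.087)[:2] for x,y in zip(xs,ys)])
    R=cv2.minAreaRect((P*1000).astype(np.float32)); print("rect mm",R,cv2.boxPoints(R).round(1).tolist())
    m=(g[:,:,0]>12)&(g[:,:,0]<30)&(g[:,:,1]>130)
    bu=(260,181) if n=="wj" else (174,232)
    ce,r,a=blob(m[bu[1]-12:bu[1]+13,bu[0]-12:bu[0]+13],(12,12)); print("bush",on(c,ce+np.array(bu)-12,.089).round(4),a,r)
```

```text
wb [[217, 185, 142], [217, 185, 142], [216, 184, 141], [160, 133, 94], [193, 159, 112], [180, 150, 104], [124, 104, 74], [145, 125, 96], [217, 199, 151], [216, 198, 150], [216, 197, 148]]
[283.3 155.1] ((282.6284484863281, 156.05938720703125), (8.40941333770752, 98.23246002197266), 3.012787342071533) 639 [[0.5533, -0.1923, 0.017], [0.4428, -0.1947, 0.017]] [ 0.4981 -0.1935  0.017 ] len 0.11046348389491191 yaw 0.021296037272455368
top0 [[103, 84, 58], [201, 168, 116], [200, 168, 116], [200, 164, 113], [165, 135, 90], [177, 142, 87], [173, 152, 105], [200, 178, 124], [198, 174, 119], [196, 170, 117], [114, 82, 64]]
[341.  208.7] ((341.1517333984375, 208.9280242919922), (44.4133415222168, 11.290470123291016), 86.42366790771484) 480 [[0.555, -0.1885, 0.017], [0.4402, -0.1917, 0.017]] [ 0.4976 -0.1901  0.017 ] len 0.11485268775531703 yaw 0.02753849617472188
wj knob [304.2 186.4] ((304.0, 186.5), (27.0, 26.0), 90.0) [0.485 0.214 0.119]
metal [287.37306843 155.77357301] ((279.9130859375, 147.43411254882812), (71.8076400756836, 99.84708404541016), 3.468229293823242) 3171
rect mm ((475.9771423339844, 163.42025756835938), (60.7043571472168, 24.27450180053711), 78.97041320800781) [[458.29998779296875, 136.0], [482.1000061035156, 131.3000030517578], [493.70001220703125, 190.89999389648438], [469.8999938964844, 195.5]]
bush [0.4414 0.2215 0.089 ] 73 ((11.5, 11.0), (12.0, 11.0), 90.0)
top0 knob [175.8 212. ] ((176.0, 212.0), (10.0, 10.0), 90.0) [0.4848 0.2101 0.119 ]
metal [166.59244533 219.85487078] ((166.08819580078125, 218.98594665527344), (48.79071807861328, 23.308055877685547), 49.9697380065918) 503
rect mm ((475.0631103515625, 161.8675079345703), (58.190067291259766, 23.58887481689453), 80.45551300048828) [[458.6000061035156, 135.10000610351562], [481.8999938964844, 131.1999969482422], [491.5, 188.60000610351562], [468.29998779296875, 192.5]]
bush [0.4402 0.2214 0.089 ] 11 ((12.0, 12.0), (4.0, 4.0), 90.0)
```

```bash
cat >> h.py <<'E'
def go(env,p,yaw):
    q0=np.array(env.get_joints());best=[]
    for y in(yaw,yaw+np.pi,yaw-np.pi):
        q=env.inverse_kinematics(np.array(p,float),rot(y))
        if q is not None: best.append((np.abs(np.array(q)-q0).max(),y))
    env.reach(np.array(p,float),rot(min(best)[1]))
E
python3 - <<'E'
from bench import env
import cv2,pickle,numpy as np
from h import *
for n,a,b in(("wj",(306.5,107.5),(299.5,247)),("top0",(148,208.3),(208.3,218.8))):
    c=pickle.load(open(f"pics/{n}.pkl","rb")); A,B=on(c,a,.087),on(c,b,.087); d=A-B
    print(A.round(4),B.round(4),np.linalg.norm(d),"mid",((A+B)/2).round(4),"yaw",np.arctan2(-d[0],d[1]))
t0=env.get_t()
go(env,[.498,-.1915,.30],.024+np.pi/2)
env.set_gripper(.05,40)
env.movel([.498,-.1915,.182],feed=.1)
print(np.array(env.get_contact_force()).round(1),np.array(env.get_position()).round(4))
env.set_gripper(0.0,40); print("w",env.get_width(),env.get_grip_force(),np.array(env.get_contact_force()).round(1))
env.movel([.498,-.1915,.33],feed=.2)
print("w",env.get_width(),env.get_grip_force(),env.get_t()-t0,env.get_t())
c=env.capture("wrist"); pickle.dump(c,open("pics/wg.pkl","wb")); cv2.imwrite("pics/wg.png",c["pixels"][:,:,::-1])
E
```

```text
[0.4996 0.2855 0.087 ] [0.4719 0.1387 0.087 ] 0.1494213482501977 mid [0.4858 0.2121 0.087 ] yaw -0.18624374519703227
[0.4987 0.2855 0.087 ] [0.4707 0.1397 0.087 ] 0.1484635468033961 mid [0.4847 0.2126 0.087 ] yaw -0.18981593573009306
[-0.6  0.1  0. ] [ 0.4983 -0.1917  0.1828]
w 0.020195662988180776 39.116254448890686 [-1.4  1.5  5.6]
w 0.02051016622452678 39.109867215156555 4.6084000000000005 7.9667
```

View pics/wg.png

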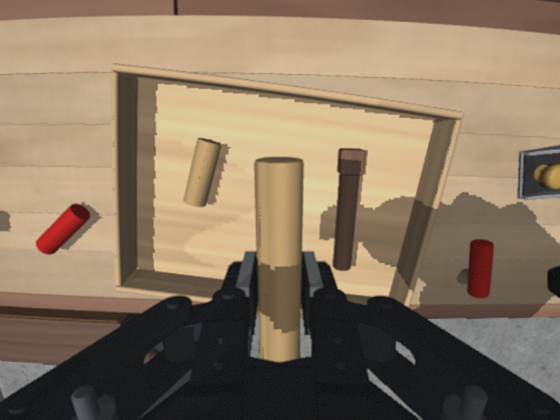

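The picture shows the dowel gripped straight between the pads (256–302 wide, rows 158–360), with the short dowel and bench dog undisturbed in the bin. I'll compute its lengthwise offset and take it to the chute.

Run:
```python
from bench import env
import cv2,pickle,numpy as np
from h import *
c=pickle.load(open("pics/wg.pkl","rb")); p=np.array(env.get_position()); R=np.array(env.get_orientation())
zc=p[2]-.1658; e=[on(c,(279,160),zc+.008),on(c,(280,360),zc+.008)]
mid=(e[0]+e[1])/2; off=(mid-p)@R
print("cam",np.array(c["T"])[:3,3].round(3),"len",np.linalg.norm(e[0]-e[1]),"off tool",off.round(4),p.round(4))
O=np.array([.485,.213]);yaw=-.187;X=np.array([np.cos(yaw),np.sin(yaw)])
L=O+.095*X
go(env,[*L,.36],yaw)
R=np.array(env.get_orientation())
s=np.clip(off[0],-.005,.005); L2=L-R[:2,0]*s
print("L",L,L2)
env.movel([*L2,.285],feed=.2)
env.pause(.2);print(np.array(env.get_contact_force()).round(1),np.array(env.get_position()).round(4),env.get_t())
c=env.capture("scene"); pickle.dump(c,open("pics/sc2.pkl","wb"))
t=env.capture("top"); pickle.dump(t,open("pics/top2.pkl","wb"))
w=env.capture("wrist"); pickle.dump(w,open("pics/w2.pkl","wb"))
a=w["pixels"]; b=cv2.resize(t["pixels"][150:250,130:230],None,fx=4,fy=4)
cv2.imwrite("pics/p2.png",np.hstack([cv2.resize(a,(400,300)),cv2.resize(b,(300,300))])[:,:,::-1])
```

```text
cam [ 0.57  -0.19   0.297] len 0.10102512600620073 off tool [0.0054 0.0012 0.1578] [ 0.4976 -0.1912  0.3281]
L [0.57834381 0.19533836] [0.57740394 0.19042749]
[ 0.7 -0.2 -0.7] [0.5781 0.1904 0.287 ] 10.2083
```

View pics/p2.png

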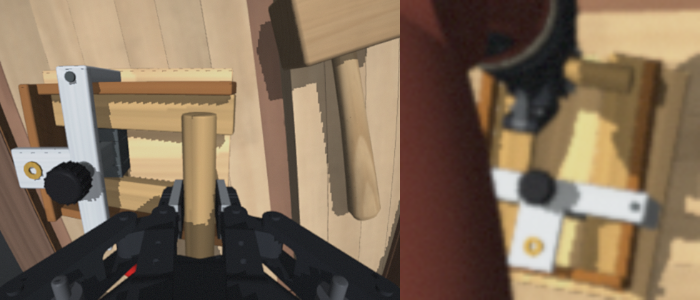

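The wrist view (left) shows the dowel hovering parallel to the bridge and rails. The top view (right) shows its free end at about (207,175) in the full image. The near end is hidden by the gripper, so my length of 101 mm was short, and I need to recheck the lengthwise offset from the visible end.

Run:
```python
from bench import env
import pickle,numpy as np
from h import *
O=np.array([.485,.213]);yaw=-.187;X=np.array([np.cos(yaw),np.sin(yaw)]);Y=np.array([-X[1],X[0]])
p=np.array(env.get_position());R=np.array(env.get_orientation());zc=p[2]-.1658
t=pickle.load(open("pics/top2.pkl","rb"));w=pickle.load(open("pics/w2.pkl","rb"))
for n,c,uv,z in(("top end",t,(207.3,175.3),zc),("wrist end",w,(278,159),zc+.008),("wrist end mid",w,(278,162),zc)):
    q=on(c,uv,z)[:2]-O; print(n,"jig x,y",(q@X).round(4),(q@Y).round(4))
q=p[:2]-O;print("tcp jig",q@X,q@Y,"toolx.Y",R[:2,0]@Y, "walls inner in wrist view:")
# side-wall check, wall top z at x=.095: rail .0705+.018
for uv in((325,122),(325,132)):
    q=on(w,uv,.088)[:2]-O;print(uv,q@X,q@Y)
```

```text
top end jig x,y 0.0981 -0.0592
wrist end jig x,y 0.0947 0.0513
wrist end mid jig x,y 0.0947 0.0489
tcp jig 0.09526743341538534 -0.0048503770924691395 toolx.Y 0.999999908957949 walls inner in wrist view:
(325, 122) 0.1191457309225766 0.06538027835980313
(325, 132) 0.11934389580698893 0.06027851682856599
```

Run:
```python
from bench import env
import cv2,pickle,numpy as np
from h import *
O=np.array([.485,.213]);yaw=-.187;X=np.array([np.cos(yaw),np.sin(yaw)]);Y=np.array([-X[1],X[0]])
L=O+.0945*X-.0005*Y
env.movel([*L,.27],feed=.1)
f0=np.array(env.get_contact_force())
for z in np.arange(.256,.243,-.002):
    env.movel([*L,z],feed=.05); f=np.array(env.get_contact_force())-f0
    print(round(z,3),np.array(env.get_position()).round(4),f.round(1))
    if abs(f[2])>2.5: break
w=env.capture("wrist");env.set_gripper(.034); env.pause(.1); w1=env.capture("wrist")
t=env.capture("top"); print(env.get_t())
im=np.vstack([np.hstack([cv2.resize(a["pixels"],(400,300)) for a in(w,w1)])])
cv2.imwrite("pics/p3.png",im[:,:,::-1])
```

```text
0.256 [0.5776 0.1949 0.2556] [-0.8  1.   0.3]
0.254 [0.5778 0.1949 0.2541] [ 0.5 -0.6 -0.1]
0.252 [0.5777 0.195  0.2519] [-0.9  1.  -1.1]
0.25 [0.5777 0.1949 0.2498] [ 0.2  0.1 -0.6]
0.248 [0.5777 0.1949 0.2478] [-0.   1.2 -0.3]
0.246 [0.5779 0.195  0.2471] [-4.  -0.1  7.3]
12.8833
```

View pics/p3.png

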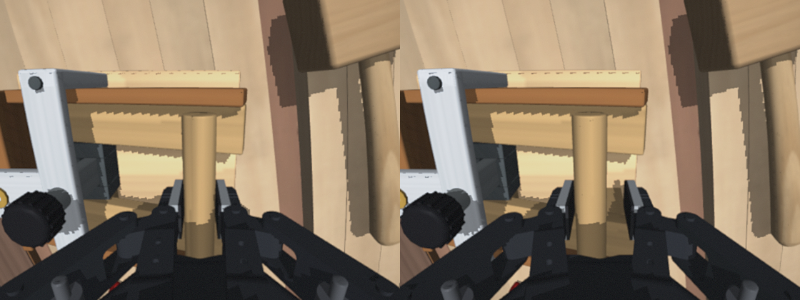

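The dowel rests on both rails between the side walls and leans on the downhill finger. I'll lift off and let it roll.

Run:
```python
from bench import env
import cv2,pickle,numpy as np
from h import *
p=np.array(env.get_position())
env.movel([p[0],p[1],.31],feed=.1)
yaw=-.187
env.movel([.455,.19,.39],feed=.25); env.pause(.3)
w=env.capture("wrist");t=env.capture("top");s=env.capture("scene")
pickle.dump((w,t,s),open("pics/r4.pkl","wb"))
g=cv2.cvtColor(w["pixels"],cv2.COLOR_RGB2HSV)
print(env.get_t())
a=cv2.resize(w["pixels"],(480,360)); b=cv2.resize(s["pixels"][170:260,130:220],(300,300))
b=np.vstack([b,np.zeros((60,300,3),np.uint8)])
cv2.imwrite("pics/p4.png",np.hstack([a,b])[:,:,::-1])
```

```text
14.8583
```

View pics/p4.png

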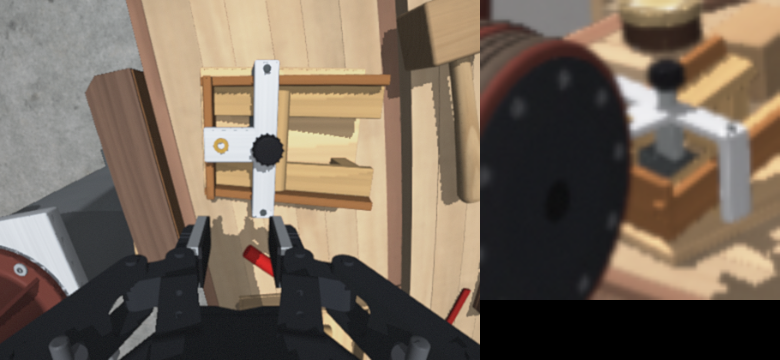

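The dowel now lies straight against the gate pin (x≈283, y 90–190 in the left panel), clear of both walls, and the pin is seated. I'll grip the knob and pull it up in steps, watching force.

Run:
```python
from bench import env
import cv2,pickle,numpy as np
from h import *
w=pickle.load(open("pics/r4.pkl","rb"))[0]
g=cv2.cvtColor(w["pixels"],cv2.COLOR_RGB2HSV)
m=cv2.morphologyEx((g[:,:,2]<60).astype(np.uint8),cv2.MORPH_OPEN,np.ones((5,5)))
ce,r,a=blob(m,(311,175)); k=on(w,ce,.117); print("knob",ce,r[1],k.round(4),"cam",np.array(w["T"])[:3,3].round(3))
K=np.array([.485,.2132])
assert np.hypot(*(k[:2]-K))<.006
env.set_gripper(.06)
go(env,[*K,.33],-.187)
env.movel([*K,.2665],feed=.1); env.pause(.1)
f0=np.array(env.get_contact_force());print(env.get_position(),f0.round(1))
env.set_gripper(0,100); env.pause(.1)
print("w",env.get_width(),env.get_grip_force(),(np.array(env.get_contact_force())-f0).round(1),np.array(env.get_position()).round(4),env.get_t())
```

```text
knob [311.74973601 174.66631468] (33.0, 33.0) [0.4851 0.2136 0.117 ] cam [0.468 0.261 0.358]
[0.4853668  0.21324559 0.26747856] [ 0.4 -0.7  0.8]
w 0.025010693635276585 97.98855760367587 [ 1.9 -1.2  4.9] [0.4856 0.2131 0.2674] 17.0167
```

Run:
```python
from bench import env
import cv2,numpy as np
p0=np.array(env.get_position()); z0=p0[2]
f0=np.array([.4,-.7,.8])
for d in(.01,.02,.03,.036,.038,.039,.040,.041,.042,.043):
    env.movel([.4853,.2132,z0+d],feed=.06); 
    f=np.array(env.get_contact_force())-f0; print(d,round(np.array(env.get_position())[2]-z0,4),f.round(1),round(env.get_width(),4))
    if f[2]<-22: break
env.pause(.8)
print(round(np.array(env.get_position())[2]-z0,4),(np.array(env.get_contact_force())-f0).round(1),env.get_grip_force(),env.get_t())
t,s,w=(env.capture(n)["pixels"] for n in("top","scene","wrist"))
cv2.imwrite("pics/p5.png",np.hstack([cv2.resize(w,(400,300)),cv2.resize(s[160:250,130:220],(300,300))])[:,:,::-1])
```

```text
0.01 0.0094 [ 7.4  0.6 -8. ] 0.0249
0.02 0.0192 [ 9.   1.5 -9.3] 0.0251
0.03 0.0294 [ 7.   0.7 -6. ] 0.0246
0.036 0.0349 [  9.6   1.4 -11.7] 0.0247
0.038 0.0366 [  9.7   1.8 -12.8] 0.0248
0.039 0.0376 [ 10.3   0.8 -13. ] 0.0246
0.04 0.0385 [ 10.    1.1 -13.4] 0.0247
0.041 0.0395 [ 10.    0.9 -13.3] 0.0245
0.042 0.0402 [ 11.2   0.8 -14. ] 0.0242
0.043 0.0403 [ 14.1   2.6 -22.1] 0.0244
0.0403 [ 14.4   1.5 -21.4] 100.80237941583619 20.5333
```

View pics/p5.png

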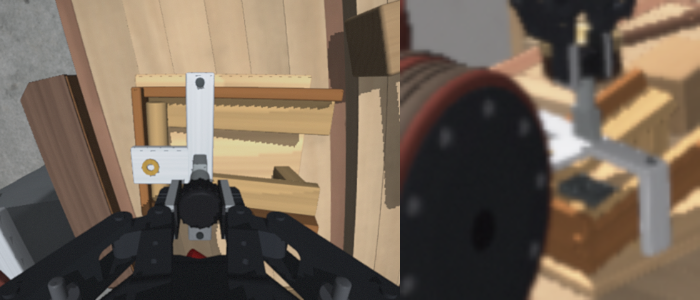

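The dowel now lies under the drill plate against the end stop (150–170, 104–147 in the left panel). The pin is at its limit: travel stopped at 40.3 mm and the pull force jumped. I'm handing in.

```bash
python3 -c "
from bench import env
print(env.finish_job(),env.get_t())"
```

```text
the job is handed in; nothing more can be done
the job is handed in; nothing more can be done
```

The job is handed in: the long dowel lies against the end stop, the gripper still holds the pin fully back (about 40 mm) by its knob, and the other parts stayed in the bin; the clock read about 20.5 s shortly before hand-in, and no verdict was returned.

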